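# Take the bayonet filter holder out of the light source

### The job

The filter in the microscope's light source has to come out for cleaning. Slide the guard on top of the light source fully open, turn the filter holder anticlockwise to its stop so that its bayonet lets go, lift it out and stand it gently, upright, in the steel tray. Then slide the guard fully shut again so that the housing is light-tight, and leave the other things on the bench where they are.

Things in the scene. Friction and masses are not known exactly. Their poses are not given: they have to be found in the camera images.
- housing: Cream light-source housing, fixed, 170 (x) x 290 (y) x 112 (z) mm. Origin: centre of its underside, x to the back, y to the left along the guard's track, z up. Top deck 100 mm up, an aluminium track (to 112 mm) along each long side. Filter port in its right half: opening 132 (x) x 128 (y) mm centred at y = -68 mm, floor 50 mm up.
- guard (a joint): The aluminium guard plate (144 x 138 x 5 mm) that slides along the housing's y axis over the port: 0 m fully shut, grows to 0.128 m fully open (to +y of the housing). It stays where it is left; about 2 N of friction.
- guard_handle (a point): Middle of the dark bow handle's bar on the guard: bar 11 mm thick, along the housing's x, 72 mm long between its bends, 131 mm above the bench; free gap of 20 mm under it. Moves with the guard.
- port (a point): Centre of the seat on the port's floor, on the bayonet ring's axis, 50 mm above the bench; axes as the housing's. The fixed ring is 92 mm outside, 17 mm high; its keepers leave two notches facing each other on a line turned 60 degrees anticlockwise (from above) from the housing's x axis.
- holder: Filter holder: dark drum, 56 mm diameter, 22 mm high; on it a black bar grip 54 (x) x 14 (y) mm, 22 to 44 mm up; two lugs (72 mm across, 10 wide, 4 to 10 mm up) along x. Origin: centre of its underside. Starts on the port's seat, x turned 0 to 17 degrees anticlockwise from the housing's x, lugs under the keepers; at the stop (64 degrees) it lifts straight out, clear of the housing after 60 mm.
- holder_grip (a point): Grip point on the holder's axis, 36 mm above its underside, between the bar's long flat sides (14 mm apart along the holder's y).
- tray: Shallow open stainless tray with a black rubber mat, 140 x 120 mm over its rim, 18 mm high, inside 124 (x) x 104 (y) mm; the mat's top is 6.5 mm above its underside. Origin at the centre of its underside, z up. Loose.
- slide_box: Bystander: blue lidded slide box, 72 x 98 x 38 mm, origin at the centre of its underside. Loose; it and the tray may have changed places.
- lens_cleaner: Bystander: pump bottle of lens cleaner, 35 mm in diameter, 114 mm high, origin at the centre of its underside, loose.
- timer: Bystander: small white bench timer, 32 x 66 x 62 mm, standing, origin at the centre of its underside, loose.

How it is judged:
On the way, in this order (a step that is already met when the one before it is completed fails the run):
1. the guard is slid open (at least 110 mm of its 128 mm) (value of joint guard above 0.11 m), for 0.1 s.
2. the filter holder is lifted out of the port, clear of the housing's top (z of holder in the frame of housing above 0.1 m), for 0.05 s.
3. the filter holder stands in the tray (z of holder in the frame of tray below 0.012 m and horizontal distance between holder and tray below 0.06 m), for 0.1 s.
At the end, for the whole second after the job is handed in: The guard is shut to within 4 mm; the filter holder stands upright (within 0.1 rad) and at rest on the mat inside the tray, which lies flat on the bench (value of joint guard below 0.004 m and x of holder in the frame of tray between -0.06 and 0.06 m and y of holder in the frame of tray between -0.05 and 0.05 m and z of holder in the frame of tray between 0.002 and 0.012 m and angle between each of holder, tray's own z axis and vertical below 0.1 rad and height (world z) of tray below 0.006 m and linear speed of holder below 0.02 m/s); the robot touches nothing.
It fails at once if the filter holder is dropped or thrown into the tray (it moves faster than 0.6 m/s within 40 mm above the tray's underside) (z of holder in the frame of tray below 0.04 m and linear speed of holder above 0.6 m/s).
It fails at once if the slide box, lens cleaner or timer is pushed more than 30 mm (distance of any of slide_box, lens_cleaner, timer from where it was at the start of the episode above 0.03 m).
It fails at once if the slide box, lens cleaner or timer is tipped over (angle between any of slide_box, lens_cleaner, timer's own z axis and vertical above 0.5 rad).
It also fails if it takes over 72 s, if anything falls off the work surface, if the arm or the gripper's body presses on something with over 40 N, if the wrist force passes 120 N, or if a joint passes its speed limit or range.

### The arm

A 7-joint arm with a two-finger parallel gripper is mounted at the origin on a cart in front of the work surface, level with it; the furniture and walls round the work are solid. World frame = base frame: x ahead of the robot, y to its left, z up, the work surface at z = 0. Lengths are in m, angles in rad, forces in N, time in s.
With the tool pointing down it reaches from about 0.4 to 0.9 m from the base axis. Payload 5.6 kg.
Tool frame: the origin (TCP) lies on the centre line of the jaws, within the pads' length; the fingertips stand 11 mm ahead of it and the grasp point (between the pads) lies 8 mm behind it; z points along the fingers, y is the direction in which the jaws open and shut (so a half turn about z gives the same grasp; the last joint's range is limited). The gripper opens to 92 mm and grips with 3 to 60 N. Pads are 20 mm wide; open, the fingers measure 128 mm over their backs; the gripper's body (75 mm by 189 mm) begins 69 mm behind the grasp point.
Start: joints at [1.159, 0.468, -0.012, 1.603, 0.006, 1.071, -0.056], TCP at [0.234, -0.606, 0.226] pointing down, gripper open.
Joint ranges: [-2.53, 2.53], [-0.31, 2.02], [-1.57, 1.55], [0.28, 2.44], [-1.29, 4.43], [0.15, 1.84], [-2.92, 2.92]. Speed limits (rad/s): [2.57, 2.57, 3.14, 3.14, 3.14, 3.14, 3.14].

### API

Orientations are given as a unit quaternion [x, y, z, w].
In Python, from workcell import * gives the robot as it stands. The module is installed in compiled form; this text tells all that it offers.
- The arm moves only by the shell command python3 -m pendant 'ROWS' [FORCE]. ROWS is JSON, a list of rows, each a list of 7 numbers: the shift along the tool's x, y, z in m, then the turn, a rotation vector about the tool's x, y, z in rad, then the opening, from 0 (shut) to 1 (fully open). In form: [[x, y, z, rx, ry, rz, jaw], ...]. A call has 1 to 5 rows; each row shifts and turns the pose as measured when the row begins, along the tool's axes as they then stand; what a row does not reach is not made up. A row lasts 1/8 s, in which the tool goes at most 62.5 mm and 10.7 degrees, less where a joint would pass 70% of its speed; a pose out of reach is approached as far as the arm can. A call with a gripper value outside its range is refused whole. The fingers move at their own pace and stop on an object; FORCE is the grip in N (left out, the last holds). Time passes only in rows, so rows that do not move let the fingers close. It gives the time, the measured TCP pose, the force and the opening at its end, in the units of the state.
- get_obs(): the state, without advancing time (a new reading comes with each control period).
- read_camera(name): name is "scene" or "top" or "wrist"; returns (picture, depth): 384x512x3 uint8, red, green, blue; 384x512 float32, m along the optical axis (not along the pixel's ray), 0 where there is no reading.
- camera_info(name): a dict with "fx", "fy", "cx", "cy" (pixels), "cam_to_world" (4x4, takes a point from camera to world coordinates). Camera axes: x right, y down, z forward; pixel columns grow to the right and rows downward; lengths in m; the calibration is good to about 2 mm. A picture is of the moment at which its call begins: read the wrist's pose just before it. camera_info takes no time and is no camera call; for the wrist camera it gives the pose at the moment of the call.
- finish_job(): hands the job in, once; it reports no verdict.
Trained networks look in the newest picture that a camera, given by its name, has taken for a name from the list of things; names that differ only in an ending like _2 or _b are one class to them, and where a whole thing is asked for, a point or a joint stands for the part that bears it (a point fixed in the world has none). Each returns a list of dicts, best first, with "p" (0 to 1); they miss things now and then, are a little off and sometimes report something else, mostly with a low value. They report only what shows in the picture. A call takes as long as a camera call.
- cut_out(thing, camera): "mask" (384x512 bool, what is visible of it) and "uv" ([column, row] in pixels, amid what is visible of it).
- place_of(thing, camera): "uv" ([column, row] in pixels: a listed point, or the origin of a listed thing).
The state is a dict: "clock": time; "joint_positions": joint angles; "dq": joint speeds; "tau": joint torques, N m; "eef_pos": TCP position; "tcp_rot": TCP orientation; "contact_force": force on the tool from outside, world axes, zero at the start; "moment": the same for the moment, N m; "opening": finger opening in m.
Only numpy, scipy, OpenCV 4.12 (cv2) and the standard library are available. Lean on these libraries where they do the work, as an engineer would, in place of code of your own. Each camera call takes 0.05 s, during which the arm holds its last target. There are 200 camera calls.

## Working session

There is one attempt and no reset: what is moved stays moved. The work goes in short steps, Python scripts to look and compute and a shell command to move; the robot and the scene stay as the last step left them, time stands still between calls to the robot, and variables do not carry over. Pictures are saved under pics/ and viewed, and the job is handed in when it is done.

```bash
mkdir -p pics; cat > h.py <<'E'
from workcell import *
import numpy as np, cv2
from scipy.spatial.transform import Rotation as R
def save(img,n): cv2.imwrite('pics/'+n+'.png',img[:,:,::-1])
def w(cam,u,v,d=None,z=None,info=None):
    c=info or camera_info(cam);T=np.array(c['cam_to_world'])
    r=np.array([(u-c['cx'])/c['fx'],(v-c['cy'])/c['fy'],1.])
    if d is None:
        dw=T[:3,:3]@r; d=(z-T[2,3])/dw[2]
    return T[:3,:3]@(r*d)+T[:3,3]
def tcp():
    o=get_obs(); return np.array(o['eef_pos']),R.from_quat(o['tcp_rot']),o
def to_tool(p):  # world target -> tool-axes shift
    q,r,o=tcp(); return r.inv().apply(np.array(p)-q)
E
python3 - <<'E'
from h import *
for c in ('top','scene'):
    im,d=read_camera(c); save(im,c+'0')
    np.savez(c+'0.npz',d=d)
    i=camera_info(c); print(c,i['fx'],np.round(i['cam_to_world'],3).tolist())
    for t,z in (('housing',0),('guard_handle',.131),('tray',0),('slide_box',0),('lens_cleaner',0),('timer',0)):
        for r in place_of(t,c)[:1]: print(t,round(r['p'],2),np.round(r['uv']),np.round(w(c,*r['uv'],z=z),3))
p,r,o=tcp(); print(p,r.as_matrix().round(2),o['opening'],o['clock'])
E
```

```text
top 373.7023016846763 [[-0.022, -0.983, 0.183, 0.343], [-1.0, 0.025, 0.014, -0.13], [-0.019, -0.182, -0.983, 0.944], [0.0, 0.0, 0.0, 1.0]]
housing 0.93 [264. 202.] [ 0.495 -0.143  0.   ]
guard_handle 0.6 [296. 209.] [ 0.458 -0.211  0.131]
tray 0.82 [371. 198.] [ 0.5   -0.415  0.   ]
slide_box 0.95 [350. 250.] [ 0.369 -0.354  0.   ]
lens_cleaner 0.64 [303. 143.] [ 0.651 -0.251  0.   ]
timer 0.56 [138. 172.] [0.582 0.182 0.   ]
scene 349.8980425942158 [[-0.754, -0.453, 0.476, 0.052], [-0.657, 0.526, -0.54, 0.408], [-0.005, -0.72, -0.694, 0.798], [0.0, 0.0, 0.0, 1.0]]
housing 0.56 [266. 226.] [ 0.493 -0.139  0.   ]
guard_handle 0.9 [289. 188.] [ 0.461 -0.198  0.131]
tray 0.71 [315. 180.] [ 0.499 -0.409  0.   ]
slide_box 0.84 [339. 204.] [ 0.375 -0.365  0.   ]
lens_cleaner 0.76 [254. 184.] [ 0.643 -0.256  0.   ]
timer 0.6 [165. 277.] [0.581 0.175 0.   ]
[ 0.23431432 -0.60630771  0.22560511] [[ 0.93  0.36 -0.  ]
 [ 0.36 -0.93 -0.  ]
 [-0.    0.   -1.  ]] 0.09184567352545583 0.7
```

View pics/top0.png

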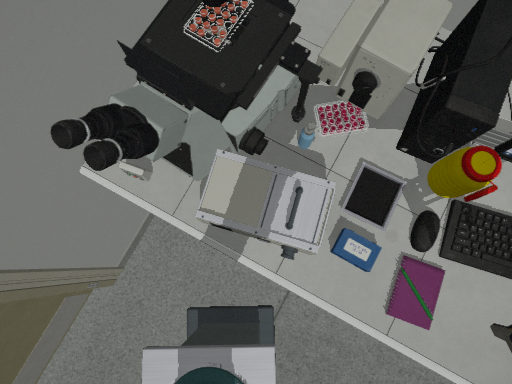

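View pics/scene0.png

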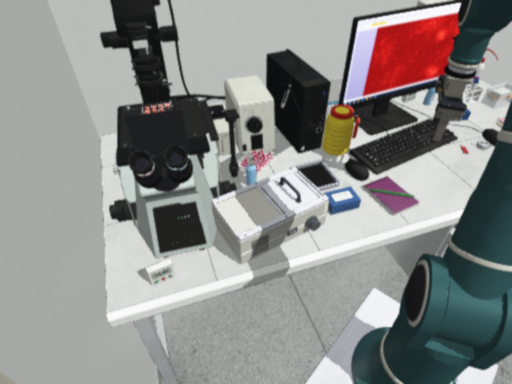

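```bash
python3 - <<'E'
from h import *
im,d=read_camera('top')
for t,zt in (('guard_handle',.131),('housing',.112),('tray',.018)):
    m=cut_out(t,'top')
    if not m: print(t,'none');continue
    m=m[0]['mask']; v,u=np.nonzero(m&(d>0))
    P=np.array([w('top',a,b,d=d[b,a]) for a,b in zip(u,v)])
    lo,hi=(.117,.14) if t=='guard_handle' else ((.09,.12) if t=='housing' else (.0,.03))
    Q=P[(P[:,2]>lo)&(P[:,2]<hi)]
    (c,s,a)=cv2.minAreaRect(Q[:,:2].astype(np.float32)*1000)
    print(t,len(Q),np.round(np.percentile(P[:,2],[5,50,95]),3),np.round(c),np.round(s),round(a,1),Q.mean(0).round(3))
E
```

```text
Traceback (most recent call last):
  File "h.py", line 6, in w
    c=info or camera_info(cam);T=np.array(c['cam_to_world'])
              ~~~~~~~~~~~^^^^^
ValueError: time passes only in moves, steps and waits
```

```bash
cat >> h.py <<'E'
def cloud(cam,m,d,info):
    v,u=np.nonzero(m&(d>0)); T=np.array(info['cam_to_world']); z=d[v,u]
    P=np.c_[(u-info['cx'])/info['fx']*z,(v-info['cy'])/info['fy']*z,z]
    return P@T[:3,:3].T+T[:3,3]
E
python3 - <<'E'
from h import *
im,d=read_camera('top'); info=camera_info('top')
for t in ('guard_handle','housing','tray'):
    m=cut_out(t,'top')
    if not m: print(t,'none');continue
    P=cloud('top',m[0]['mask'],d,info)
    lo,hi=(.123,.145) if t=='guard_handle' else ((.09,.12) if t=='housing' else (.0,.03))
    Q=P[(P[:,2]>lo)&(P[:,2]<hi)]
    print(t,len(P),len(Q),np.round(np.percentile(P[:,2],[5,50,95]),3))
    if len(Q)>3:
        (c,s,a)=cv2.minAreaRect(Q[:,:2].astype(np.float32)*1000)
        print(np.round(c),np.round(s),round(a,1),Q.mean(0).round(3))
E
```

```text
guard_handle 3469 205 [0.102 0.105 0.132]
[ 464. -209.] [11. 94.] 72.4 [ 0.463 -0.208  0.134]
housing 9510 8921 [0.096 0.103 0.113]
[ 484. -147.] [287. 167.] 72.0 [ 0.483 -0.146  0.103]
tray 2530 2529 [0.003 0.006 0.018]
[ 504. -418.] [118. 139.] 61.6 [ 0.505 -0.421  0.008]
```

```bash
python3 -m pendant '[[0.045,-0.036,0,0,0,0,1],[0.045,-0.036,0,0,0,0,1],[0.045,-0.036,0,0,0,0,1],[0.045,-0.036,0,0,0,0,1],[0.045,-0.036,0,0,0,0,1]]' 20
python3 -m pendant '[[0.045,-0.036,0,0,0,0,1],[0,0,0,0,0,0.17,1],[0,0,0,0,0,0.17,1],[0,0,0,0,0,0.17,1],[0,0,0,0,0,0.17,1]]'
python3 - <<'E'
from h import *
p,r,o=tcp(); print(p,r.as_matrix().round(3).tolist(),o['joint_positions'],o['clock'])
im,d=read_camera('wrist'); save(im,'w1'); i=camera_info('wrist');
for t in ('guard_handle','housing'):
    for q in place_of(t,'wrist')[:1]: print(t,q['p'],q['uv'],w('wrist',*q['uv'],z=.131 if t!='housing' else 0,info=i))
m=cut_out('guard_handle','wrist')
if m:
    P=cloud('wrist',m[0]['mask'],d,i);Q=P[(P[:,2]>.125)&(P[:,2]<.145)]
    print(len(Q),cv2.minAreaRect(Q[:,:2].astype(np.float32)*1000),Q.mean(0))
print(to_tool([.464,-.209,.226]))
E
```

```text
clock: 1.62
eef_pos: [0.3807, -0.3555, 0.2251]
tcp_rot: [0.984, 0.178, -0.0, 0.002]
contact_force: [0.2, -0.2, 0.2]
opening: 0.0921
clock: 2.25
eef_pos: [0.4148, -0.2985, 0.2264]
tcp_rot: [0.986, -0.165, 0.002, 0.002]
contact_force: [-1.1, 0.4, -0.3]
opening: 0.0917
[ 0.41483625 -0.29847001  0.22636857] [[0.946, -0.326, 0.004], [-0.325, -0.946, -0.004], [0.005, 0.002, -1.0]] [ 0.61903685  0.23390099 -0.07113554  1.93844253  0.02151318  0.96491212
 -1.36467132] 2.25
guard_handle 0.88 [145.8, 172.4] [ 0.46503748 -0.21315796  0.131     ]
housing 0.77 [126.8, 149.6] [ 0.49054729 -0.14533314  0.        ]
1250 ((466.4398498535156, -209.71038818359375), (11.447470664978027, 93.23053741455078), 71.8766098022461) [ 0.46896833 -0.21198463  0.13412467]
[ 0.01832869 -0.10047497  0.0001047 ]
```

```bash
python3 -m pendant '[[0.01,-0.05,0,0,0,-0.015,1],[0.01,-0.05,0,0,0,0,1],[0,0,0,0,0,0,1],[0,0,0.035,0,0,0,1]]'
python3 - <<'E'
from h import *
print(to_tool([.466,-.210,.1245]), tcp()[1].as_matrix().round(3).tolist())
E
```

```text
clock: 2.95
eef_pos: [0.468, -0.2098, 0.1932]
tcp_rot: [0.989, -0.149, 0.005, 0.003]
contact_force: [0.2, 0.1, -1.5]
opening: 0.0922
[-0.00261628  0.00052672  0.06866394] [[0.956, -0.295, 0.01], [-0.294, -0.956, -0.007], [0.012, 0.004, -1.0]]
```

```bash
python3 -m pendant '[[-0.002,0,0.03,0.004,-0.012,0.015,1],[0,0,0.03,0,0,0,1],[0,0,0.006,0,0,0,1],[0,0,0,0,0,0,0],[0,0,0,0,0,0,0]]' 20
python3 -m pendant '[[0,0,0,0,0,0,0],[0,0,0,0,0,0,0]]'
python3 - <<'E'
from h import *
print(tcp()[1].as_matrix().round(3).tolist())
E
```

```text
clock: 3.58
eef_pos: [0.4642, -0.2135, 0.1254]
tcp_rot: [0.988, -0.155, -0.001, 0.0]
contact_force: [0.5, 0.9, -0.3]
opening: 0.0739
clock: 3.82
eef_pos: [0.4652, -0.2141, 0.1271]
tcp_rot: [0.988, -0.155, 0.001, 0.001]
contact_force: [-0.5, -0.1, 0.3]
opening: 0.0542
[[0.952, -0.306, 0.001], [-0.306, -0.952, -0.002], [0.002, 0.002, -1.0]]
```

```bash
python3 -m pendant '[[0,0,0.002,0,0,0,0],[0,-0.002,0,0,0,0,0],[0,0,0,0,0,0,0],[0,0,0,0,0,0,0],[0,0,0,0,0,0,0]]'
python3 -m pendant '[[0,-0.015,0,0,0,0,0],[0,-0.025,0,0,0,0,0],[0,-0.025,0,0,0,0,0],[0,-0.025,0,0,0,0,0],[0,-0.02,0,0,0,0,0]]'
python3 - <<'E'
from h import *
print(to_tool([.465+.128*.311,-.212+.128*.9505,.1255]),tcp()[1].as_matrix().round(3).tolist())
E
```

```text
clock: 4.45
eef_pos: [0.4663, -0.2116, 0.1255]
tcp_rot: [0.988, -0.155, 0.001, 0.001]
contact_force: [0.2, -0.3, 0.3]
opening: 0.0102
clock: 5.08
eef_pos: [0.5006, -0.1056, 0.1255]
tcp_rot: [0.988, -0.157, 0.001, 0.003]
contact_force: [0.2, -1.6, 1.3]
opening: 0.0101
[-0.00072755 -0.01579479 -0.00011733] [[0.951, -0.309, 0.001], [-0.309, -0.951, -0.006], [0.003, 0.005, -1.0]]
```

```bash
python3 -m pendant '[[0,-0.012,0,0,0,0,0],[0,-0.008,0,0,0,0,0],[0,-0.006,0,0,0,0,0],[0,0,0,0,0,0,0.3]]'
python3 -m pendant '[[0,0,0,0,0,0,0.35],[0,0,0,0,0,0,0.35],[0,0,-0.04,0,0,0,0.4],[0,0.03,-0.05,0,0,0,0.4],[0,0.04,-0.03,0,0,0,0.4]]'
python3 -m pendant '[[0,0.05,0,0,0,0,0.4],[0,0,0,0,0,0,0.4]]'
python3 - <<'E'
from h import *
im,d=read_camera('wrist'); save(im,'w2'); i=camera_info('wrist'); p,r,o=tcp()
print(p,r.as_matrix().round(3).tolist(),o['clock'],o['joint_positions'])
for t,z in (('guard_handle',.131),('port',.05),('holder_grip',.086),('holder',.05)):
    for q in place_of(t,'wrist')[:1]: print(t,q['p'],q['uv'],w('wrist',*q['uv'],z=z,info=i))
m=cut_out('holder','wrist')
if m:
    P=cloud('wrist',m[0]['mask'],d,i);Q=P[(P[:,2]>.085)&(P[:,2]<.1)]
    print(len(Q),cv2.minAreaRect(Q[:,:2].astype(np.float32)*1000),Q.mean(0))
E
```

```text
clock: 5.58
eef_pos: [0.5055, -0.0904, 0.1254]
tcp_rot: [0.987, -0.159, -0.001, 0.011]
contact_force: [-1.0, -0.2, 0.1]
opening: 0.0179
clock: 6.2
eef_pos: [0.4839, -0.1493, 0.2471]
tcp_rot: [0.988, -0.154, -0.005, 0.009]
contact_force: [0.5, 0.0, 0.2]
opening: 0.0369
clock: 6.45
eef_pos: [0.4693, -0.2003, 0.2514]
tcp_rot: [0.988, -0.155, -0.001, 0.009]
contact_force: [-0.6, 1.2, -0.4]
opening: 0.0367
[ 0.47034628 -0.19790113  0.25139792] [[0.953, -0.303, -0.005], [-0.303, -0.953, -0.017], [0.001, 0.017, -1.0]] 6.5 [ 0.41488351  0.20845043 -0.10648711  1.90885577  0.04602416  1.02512529
 -1.59184707]
guard_handle 0.98 [140.2, 185.0] [ 0.5042753  -0.09186403  0.131     ]
holder_grip 0.65 [389.2, 86.8] [ 0.51672287 -0.37273057  0.086     ]
holder 0.94 [255.7, 169.3] [ 0.46572786 -0.20553276  0.05      ]
```

View pics/w2.png

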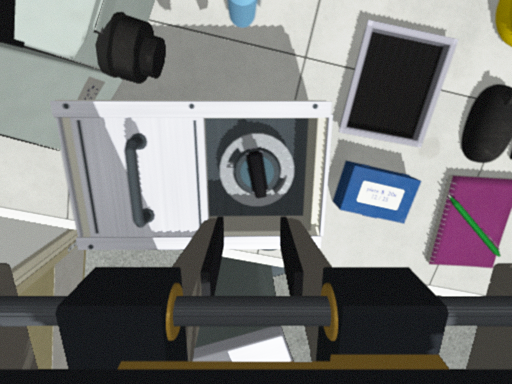

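```bash
python3 - <<'E'
from h import *
im,d=read_camera('wrist'); i=camera_info('wrist')
T=np.array(i['cam_to_world']);print('cam',T[:3,3].round(3))
g=im.max(2).astype(int); m=np.zeros(g.shape,bool); m[140:205,235:280]=g[140:205,235:280]<45
n,l,st,c=cv2.connectedComponentsWithStats(m.astype(np.uint8)); k=1+np.argmax(st[1:,4]); print(st[k],c[k])
v,u=np.nonzero(l==k); dd=d[v,u]; print('valid',(dd>0).mean())
P=cloud('wrist',l==k,d,i); 
if len(P): print(np.percentile(P[:,2],[5,25,50,75,95]))
W=np.array([w('wrist',a,b,z=.094,info=i) for a,b in zip(u,v)])[:,:2]*1000
print(cv2.minAreaRect(W.astype(np.float32)),W.mean(0))
for t,z in (('holder_grip',.086),('holder',.05),('port',.05)):
    for q in place_of(t,'wrist')[:2]: print(t,q['p'],q['uv'],w('wrist',*q['uv'],z=z,info=i))
q=cut_out('holder','wrist')
if q: 
    P=cloud('wrist',q[0]['mask'],d,i); print(q[0]['p'],q[0]['uv'],len(P),np.percentile(P[:,2],[5,50,95]) if len(P) else 0)
save(cv2.resize(im[120:220,200:320],None,fx=5,fy=5),'w2c')
E
```

```text
cam [ 0.547 -0.216  0.409]
[242 148  31  50 710] [261.57042254 171.78169014]
valid 1.0
[0.07027087 0.08981608 0.09266525 0.09346247 0.09424084]
((471.27386474609375, -204.66293334960938), (33.56999969482422, 57.48820114135742), 72.27903747558594) [ 470.86857545 -210.33638126]
holder_grip 0.95 [261.6, 174.6] [ 0.46590305 -0.20926329  0.086     ]
holder 0.7 [259.8, 168.0] [ 0.46601814 -0.20878081  0.05      ]
0.8 [259.2, 171.0] 1633 [0.06972962 0.07237481 0.09396432]
```

View pics/w2c.png

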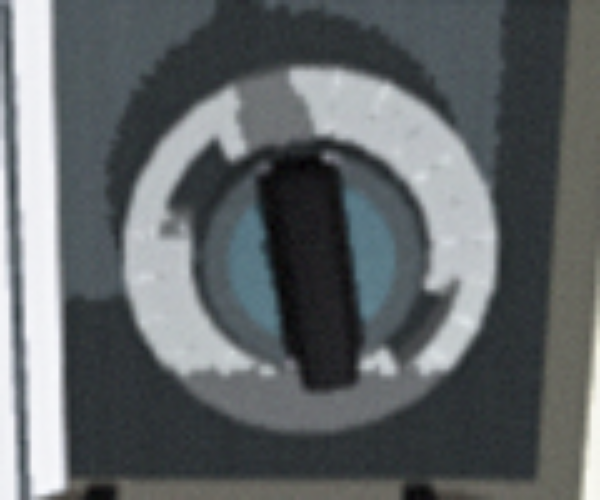

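```bash
python3 - <<'E'
from h import *
im,d=read_camera('wrist'); i=camera_info('wrist')
m=np.zeros(d.shape,bool); m[130:215,225:295]=1
P=cloud('wrist',m,d,i); Q=P[(P[:,2]>.089)&(P[:,2]<.098)&(np.hypot(P[:,0]-.466,P[:,1]+.210)<.036)]
print(len(Q),cv2.minAreaRect(Q[:,:2].astype(np.float32)*1000),Q.mean(0))
c=np.cov(Q[:,:2].T);e,V=np.linalg.eigh(c);print('bar dir',np.degrees(np.arctan2(*V[::-1,1]))%180)
p,r,o=tcp();print(p,o['clock'],r.as_matrix().round(3).tolist(), r.inv().apply([0,0,-1]))
E
```

```text
556 ((465.361572265625, -210.09451293945312), (14.656102180480957, 53.72702407836914), 81.3532485961914) [ 0.46658472 -0.21021153  0.09287602]
bar dir 171.48868610769912
[ 0.47052804 -0.19660379  0.25071852] 7.05 [[0.954, -0.3, -0.006], [-0.3, -0.954, -0.017], [-0.001, 0.018, -1.0]] [ 8.32072118e-04 -1.75649446e-02  9.99845378e-01]
```

```bash
python3 -m pendant '[[-0.001,0.014,0.02,0.017,0.001,-0.155,0.4],[0,0,0.03,0,0,0,0.4],[0,0,0.03,0,0,0,0.4],[0,0,0.02,0,0,0,0.4],[0,0,0,0,0,0,0.4]]'
python3 - <<'E'
from h import *
p,r,o=tcp(); M=r.as_matrix()
print(to_tool([.4655,-.210,.087]), r.inv().apply([0,0,-1]), np.degrees(np.arctan2(M[1,0],M[0,0])))
E
```

```text
clock: 7.68
eef_pos: [0.4662, -0.2105, 0.149]
tcp_rot: [0.997, -0.072, 0.001, 0.0]
contact_force: [-0.9, -0.4, -0.0]
opening: 0.0367
[-0.0008339  -0.000372    0.06199338] [-1.25151135e-03 -3.75438955e-04  9.99999146e-01] -8.237595366540742
```

```bash
python3 -m pendant '[[-0.001,0,0.03,0,0,0,0.4],[0,0,0.022,0,0,0.005,0.4],[0,0,0.008,0,0,0,0.4],[0,0,0.002,0,0,0,0.4]]'
python3 -m pendant '[[0,0,0,0,0,0,0],[0,0,0,0,0,0,0],[0,0,0,0,0,0,0],[0,0,0,0,0,0,0],[0,0,0,0,0,0,0]]' 40
python3 - <<'E'
from h import *
p,r,o=tcp(); M=r.as_matrix()
print(to_tool([.4655,-.210,.087]), r.inv().apply([0,0,-1]), np.degrees(np.arctan2(M[1,0],M[0,0])),o['moment'])
E
```

```text
clock: 8.18
eef_pos: [0.4688, -0.2115, 0.0896]
tcp_rot: [0.997, -0.074, 0.004, 0.001]
contact_force: [0.3, -0.1, -0.2]
opening: 0.0367
clock: 8.8
eef_pos: [0.4699, -0.212, 0.0917]
tcp_rot: [0.997, -0.074, 0.006, 0.002]
contact_force: [0.4, -0.6, -1.3]
opening: 0.0136
[-0.00471878 -0.00131367  0.00464693] [-0.01160126 -0.00291882  0.99992844] -8.51353911969924 [ 0.0678705  -0.01477062  0.01661827]
```

```bash
python3 -m pendant '[[0,0,0,0,0,0,0.3],[0,0,0,0,0,0,0.3],[-0.005,-0.001,0.005,0.003,-0.012,0,0.3],[0,0,0,0,0,0,0.3]]' 40
python3 - <<'E'
from h import *
p,r,o=tcp(); M=r.as_matrix()
print(to_tool([.4655,-.210,.086]), r.inv().apply([0,0,-1]), np.degrees(np.arctan2(M[1,0],M[0,0])),o['opening'])
E
```

```text
clock: 9.3
eef_pos: [0.4651, -0.2103, 0.0866]
tcp_rot: [0.997, -0.074, -0.0, -0.0]
contact_force: [-0.4, 0.1, 0.3]
opening: 0.0276
[ 0.00035799 -0.00037424  0.00057657] [6.82611397e-04 6.58987765e-05 9.99999765e-01] -8.516854476762964 0.02757167490951177
```

```bash
python3 -m pendant '[[0,0,0,0,0,0,0],[0,0,0,0,0,0,0],[0,0,0,0,0,0,0]]' 40
python3 -m pendant '[[0,0,0,0,0,-0.1,0],[0,0,0,0,0,-0.1,0],[0,0,0,0,0,-0.1,0]]'
python3 - <<'E'
from h import *
p,r,o=tcp(); M=r.as_matrix()
print(to_tool([.4655,-.210,.086]), r.inv().apply([0,0,-1]), np.degrees(np.arctan2(M[1,0],M[0,0])),o['opening'],o['moment'])
E
```

```text
clock: 9.68
eef_pos: [0.4653, -0.2107, 0.0867]
tcp_rot: [0.997, -0.074, -0.0, 0.0]
contact_force: [-0.5, -0.1, -0.4]
opening: 0.0138
clock: 10.05
eef_pos: [0.4654, -0.2102, 0.0867]
tcp_rot: [0.997, 0.08, -0.0, 0.0]
contact_force: [-0.0, -0.1, 0.5]
opening: 0.0138
[ 0.00014212 -0.00016064  0.00067905] [2.90335672e-04 1.28957822e-05 9.99999958e-01] 9.205542603981248 0.013820607333222722 [-0.01024928  0.01448842  0.03599762]
```

```bash
python3 -m pendant '[[0,0,0,0,0,-0.13,0],[0,0,0,0,0,-0.13,0],[0,0,0,0,0,-0.13,0],[0,0,0,0,0,-0.13,0],[0,0,0,0,0,-0.08,0]]'
python3 -m pendant '[[0,0,0,0,0,-0.07,0],[0,0,0,0,0,-0.05,0]]'
python3 - <<'E'
from h import *
p,r,o=tcp(); M=r.as_matrix()
print(to_tool([.4655,-.210,.086]), r.inv().apply([0,0,-1]), np.degrees(np.arctan2(M[1,0],M[0,0])),o['opening'],o['moment'],o['contact_force'])
E
```

```text
clock: 10.68
eef_pos: [0.4655, -0.2099, 0.0867]
tcp_rot: [0.925, 0.381, 0.0, -0.0]
contact_force: [2.6, -1.5, -1.6]
opening: 0.0134
clock: 10.92
eef_pos: [0.4662, -0.2104, 0.0867]
tcp_rot: [0.901, 0.435, 0.001, -0.0]
contact_force: [-0.8, 1.1, 0.7]
opening: 0.0144
[-0.000154   -0.00078774  0.00074223] [-0.00210215 -0.00100379  0.99999729] 51.54506954800099 0.014358667145275799 [ 0.12573043  0.02583213 -0.95957647] [-0.82444877  1.0634424   0.71345276]
```

```bash
python3 -m pendant '[[0,0,0,0,0,0.05,0],[0,0,-0.008,0,0,0,0],[0,0,-0.012,0,0,0,0]]'
python3 - <<'E'
from h import *
p,r,o=tcp(); M=r.as_matrix()
print(np.degrees(np.arctan2(M[1,0],M[0,0])),o['opening'],o['moment'],o['contact_force'])
E
```

```text
clock: 11.3
eef_pos: [0.4652, -0.2102, 0.1062]
tcp_rot: [0.912, 0.41, 0.001, -0.002]
contact_force: [-0.9, -0.3, -2.3]
opening: 0.0138
48.456384818054104 0.013799658239091668 [-0.04030677  0.02159875  0.05480654] [-0.93970727 -0.29650353 -2.31289371]
```

```bash
python3 -m pendant '[[0,0,-0.03,0,0,0,0],[0,0,-0.04,0,0,0,0],[0,0,-0.04,0,0,0,0],[0,0,-0.02,0,0,0,0]]'
python3 - <<'E'
from h import *
p,r,o=tcp(); M=r.as_matrix()
im,d=read_camera('wrist'); save(im,'w3'); i=camera_info('wrist')
for q in place_of('tray','wrist')[:1]: print(q['p'],q['uv'],w('wrist',*q['uv'],z=.0,info=i))
q=cut_out('tray','wrist')
if q:
    P=cloud('wrist',q[0]['mask'],d,i); P=P[P[:,2]<.03];print(q[0]['p'],len(P),cv2.minAreaRect(P[:,:2].astype(np.float32)*1000))
print(p,o['opening'],M.round(3).tolist(),to_tool([.504,-.418,p[2]]))
E
```

```text
clock: 11.8
eef_pos: [0.4638, -0.2088, 0.2428]
tcp_rot: [0.91, 0.414, -0.001, -0.002]
contact_force: [0.3, -0.1, -1.1]
opening: 0.0137
0.89 [361.3, 243.6] [ 0.50853558 -0.4201234   0.        ]
0.86 5595 ((507.1800537109375, -427.0125427246094), (135.2409210205078, 149.33836364746094), 61.962886810302734)
[ 0.46375367 -0.20875267  0.24279472] 0.01373983143580878 [[0.657, 0.754, -0.003], [0.754, -0.657, 0.004], [0.001, -0.005, -1.0]] [-0.13093619  0.16796533 -0.00277354]
```

View pics/w3.png

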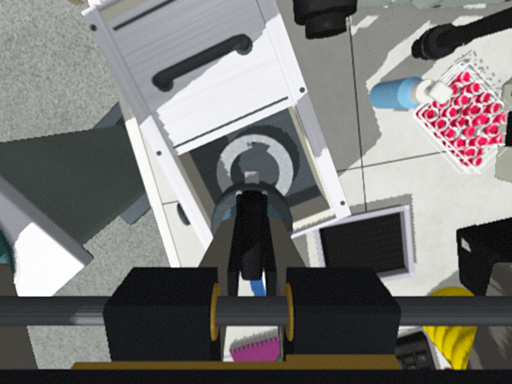

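```bash
python3 -m pendant '[[-0.025,0.033,0,0,0,0,0],[-0.035,0.044,0,0,0,0,0],[-0.035,0.044,0,0,0,0,0],[-0.03,0.042,0,0,0,0,0],[0,0,0,0,0,0,0]]'
python3 - <<'E'
from h import *
p,r,o=tcp()
print(p,to_tool([.506,-.419,.06]),o['opening'],r.inv().apply([0,0,-1]))
E
```

```text
clock: 12.58
eef_pos: [0.5023, -0.4121, 0.2322]
tcp_rot: [0.909, 0.417, -0.005, -0.008]
contact_force: [-0.6, 0.3, -1.6]
opening: 0.0136
[ 0.50228863 -0.4121238   0.23219661] [-0.00245016  0.01033699  0.17204613] 0.013574561695065364 [0.00202863 0.0176709  0.9998418 ]
```

```bash
python3 -m pendant '[[-0.003,0.01,0.03,-0.018,0.002,0,0],[0,0,0.045,0,0,0,0],[0,0,0.045,0,0,0,0],[0,0,0.03,0,0,0,0],[0,0,0.013,0,0,0,0]]'
python3 - <<'E'
from h import *
p,r,o=tcp()
print(p,to_tool([.506,-.419,.0435]),o['opening'],r.inv().apply([0,0,-1]),o['contact_force'])
E
```

```text
clock: 13.2
eef_pos: [0.5054, -0.4128, 0.0595]
tcp_rot: [0.907, 0.421, -0.001, -0.005]
contact_force: [0.3, -0.4, -0.8]
opening: 0.0139
[ 0.50536367 -0.41280774  0.0595284 ] [-0.00435527  0.00464449  0.01597244] 0.013914745221310086 [-0.00252659  0.00985696  0.99994823] [ 0.34931485 -0.42148431 -0.75744312]
```

```bash
python3 -m pendant '[[-0.002,0.003,0.006,-0.01,-0.003,0,0],[0,0,0.005,0,0,0,0],[0,0,0.003,0,0,0,0]]'
python3 -m pendant '[[0,0,0.002,0,0,0,0]]'
python3 - <<'E'
from h import *
p,r,o=tcp()
print(p,o['opening'],r.inv().apply([0,0,-1]),o['contact_force'])
E
```

```text
clock: 13.58
eef_pos: [0.5072, -0.4156, 0.0458]
tcp_rot: [0.907, 0.421, 0.0, 0.001]
contact_force: [-0.1, 0.4, -1.3]
opening: 0.0135
clock: 13.7
eef_pos: [0.5076, -0.4159, 0.0446]
tcp_rot: [0.907, 0.421, 0.001, 0.001]
contact_force: [-0.5, 0.5, -2.0]
opening: 0.0137
[ 0.50764315 -0.41594655  0.04455419] 0.013681870479703404 [ 8.69248878e-05 -3.01955211e-03  9.99995437e-01] [-0.51100757  0.54180584 -2.04848938]
```

```bash
python3 -m pendant '[[0,0,0.002,0,0,0,0],[0,0,0.002,0,0,0,0]]'
python3 -m pendant '[[0,0,0,0,0,0,0.4],[0,0,0,0,0,0,0.4],[0,0,0,0,0,0,0.4],[0,0,-0.03,0,0,0,0.4]]'
python3 -m pendant '[[0,0,-0.045,0,0,0,0.4],[0,0,-0.05,0,0,0,0.4],[0,0,-0.05,0,0,0,0.4],[0,0,0,0,0,0,0.4]]'
python3 - <<'E'
from h import *
im,d=read_camera('wrist'); save(im,'w4')
p,r,o=tcp(); M=r.as_matrix()
print(p,np.degrees(np.arctan2(M[1,0],M[0,0])),to_tool([.5055,-.0904,p[2]]))
E
```

```text
clock: 13.95
eef_pos: [0.5081, -0.4163, 0.0431]
tcp_rot: [0.907, 0.421, 0.001, 0.002]
contact_force: [-5.1, 4.2, 16.3]
opening: 0.0137
clock: 14.45
eef_pos: [0.5074, -0.4159, 0.0726]
tcp_rot: [0.907, 0.421, 0.0, 0.001]
contact_force: [0.1, 0.1, 1.0]
opening: 0.0368
clock: 14.95
eef_pos: [0.5081, -0.4162, 0.2235]
tcp_rot: [0.907, 0.421, 0.001, 0.002]
contact_force: [-0.0, -0.2, -0.1]
opening: 0.0368
[ 0.50679817 -0.41549487  0.22082113] 49.81407135727369 [ 0.24751998 -0.21076559 -0.00027963]
```

View pics/w4.png

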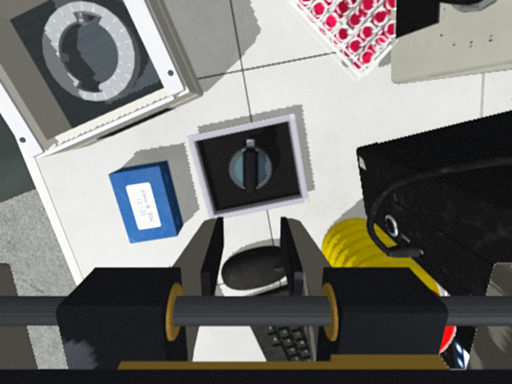

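```bash
python3 -m pendant '[[0,0,0,0,0,0.17,0.8],[0,0,0,0,0,0.17,0.8],[0,0,0,0,0,0.17,0.8],[0,0,0,0,0,0.17,0.8],[0,0,0,0,0,0.17,0.8]]'
python3 -m pendant '[[0,0,0,0,0,0.17,0.8],[0,0,0,0,0,0.16,0.8],[0,0,0,0,0,0,0.8]]'
python3 - <<'E'
from h import *
p,r,o=tcp(); M=r.as_matrix()
print(p,np.degrees(np.arctan2(M[1,0],M[0,0])),to_tool([.505,-.0915,p[2]]),r.inv().apply([0,0,-1]))
E
```

```text
clock: 15.62
eef_pos: [0.5024, -0.4133, 0.211]
tcp_rot: [1.0, -0.004, -0.006, -0.004]
contact_force: [0.6, -0.6, -0.8]
opening: 0.0737
clock: 16.0
eef_pos: [0.4998, -0.4116, 0.2047]
tcp_rot: [0.985, -0.173, -0.011, -0.005]
contact_force: [-1.4, -0.7, 0.9]
opening: 0.0735
[ 0.49979244 -0.41158745  0.20465382] -19.96427621838224 [-0.10436493 -0.30261109  0.00419325] [0.02367393 0.00568808 0.99970355]
```

```bash
python3 -m pendant '[[-0.02,-0.055,0,-0.006,0.024,-0.033,0.8],[-0.018,-0.055,0,0,0,0,0.8],[-0.018,-0.055,0,0,0,0,0.8],[-0.018,-0.055,0,0,0,0,0.8],[-0.018,-0.055,0,0,0,0,0.8]]'
python3 -m pendant '[[0,0,0,0,0,0,0.8]]'
python3 - <<'E'
from h import *
im,d=read_camera('wrist'); save(im,'w5'); i=camera_info('wrist')
for q in place_of('guard_handle','wrist')[:1]: print(q['p'],q['uv'],w('wrist',*q['uv'],z=.131,info=i))
p,r,o=tcp(); M=r.as_matrix()
print(p,np.degrees(np.arctan2(M[1,0],M[0,0])),to_tool([.505,-.0915,.1255]),r.inv().apply([0,0,-1]))
E
```

```text
clock: 16.62
eef_pos: [0.4946, -0.1179, 0.1995]
tcp_rot: [0.988, -0.152, -0.003, 0.0]
contact_force: [0.7, 0.5, 0.0]
opening: 0.0735
clock: 16.75
eef_pos: [0.4943, -0.1128, 0.199]
tcp_rot: [0.989, -0.147, -0.004, -0.0]
contact_force: [-0.4, -0.5, -0.2]
opening: 0.0736
0.57 [224.0, 198.6] [ 0.50303086 -0.09393464  0.131     ]
[ 0.49431441 -0.11768718  0.19898839] -17.34557807899354 [ 0.00289607 -0.02833141  0.07341279] [ 0.00685502 -0.00203393  0.99997444]
```

```bash
python3 -m pendant '[[0.002,-0.026,0,0.002,0.007,0.013,0.8],[0,0,0,0,0,0,0.8],[0,0,0.025,0,0,0,0.8]]'
python3 - <<'E'
from h import *
p,r,o=tcp(); M=r.as_matrix()
print(p,np.degrees(np.arctan2(M[1,0],M[0,0])),to_tool([.504,-.0925,.1255]),r.inv().apply([0,0,-1]))
E
```

```text
clock: 17.23
eef_pos: [0.5049, -0.1001, 0.174]
tcp_rot: [0.987, -0.16, 0.001, 0.001]
contact_force: [-0.7, 0.6, -0.2]
opening: 0.0735
[ 0.50493958 -0.10006344  0.17401038] -18.405808556810864 [-0.00344066 -0.00699221  0.04848316] [-0.00331965 -0.002317    0.99999181]
```

```bash
python3 -m pendant '[[-0.002,-0.007,0.015,0,0,0.0,0.8],[0,0,0.025,0,0,0,0.8],[0,0,0.008,0,0,0,0.8],[0,0,0,0,0,0,0],[0,0,0,0,0,0,0]]' 20
python3 -m pendant '[[0,0,0,0,0,0,0],[0,0,0,0,0,0,0],[0,0,0,0,0,0,0],[0,0,0,0,0,0,0],[0,0,0,0,0,0,0]]'
python3 - <<'E'
from h import *
p,r,o=tcp(); M=r.as_matrix()
print(p,o['opening'],np.degrees(np.arctan2(M[1,0],M[0,0])),to_tool([.466,-.2115,.1255]),r.inv().apply([0,0,-1]))
E
```

```text
clock: 17.85
eef_pos: [0.5042, -0.098, 0.1233]
tcp_rot: [0.987, -0.163, 0.0, 0.002]
contact_force: [-0.9, 0.6, 0.2]
opening: 0.0555
clock: 18.48
eef_pos: [0.5057, -0.0974, 0.1251]
tcp_rot: [0.987, -0.162, 0.002, 0.002]
contact_force: [0.9, 0.5, -0.8]
opening: 0.0102
[ 0.50567673 -0.09739409  0.12510912] 0.010249066266591065 -18.66871648479625 [-1.06246830e-03  1.20803245e-01  3.10854047e-05] [-0.00474086 -0.00353472  0.99998251]
```

```bash
python3 -m pendant '[[0,0.015,0,0,0,0,0],[0,0.025,0,0,0,0,0],[0,0.03,0,0,0,0,0],[0,0.025,0,0,0,0,0],[0,0.015,0,0,0,0,0]]'
python3 -m pendant '[[0,0.009,0,0,0,0,0],[0,0.006,0,0,0,0,0],[0,0.006,0,0,0,0,0]]'
python3 - <<'E'
from h import *
p,r,o=tcp()
print(p,o['opening'],o['contact_force'],to_tool([.466,-.2115,.1255]))
E
```

```text
clock: 19.1
eef_pos: [0.4706, -0.2057, 0.1251]
tcp_rot: [0.987, -0.161, 0.004, 0.002]
contact_force: [2.9, 1.4, -2.7]
opening: 0.0101
clock: 19.48
eef_pos: [0.4684, -0.2124, 0.1251]
tcp_rot: [0.987, -0.158, 0.005, -0.008]
contact_force: [5.3, 13.3, 0.6]
opening: 0.0105
[ 0.46840077 -0.21244101  0.12506521] 0.010467705969230879 [ 5.3077935  13.28754746  0.61254548] [-0.00257108 -0.00015236 -0.00045227]
```

```bash
python3 -m pendant '[[0,0.003,0,0,0,0,0],[0,0,0,0,0,0,0.35],[0,0,0,0,0,0,0.35],[0,0,0,0,0,0,0.35]]'
python3 -m pendant '[[0,0,-0.03,0,0,0,0.35],[0,0,-0.05,0,0,0,0.35],[0,0,-0.05,0,0,0,0.35],[0,0,0,0,0,0,0.35]]'
python3 - <<'E'
from h import *
im,d=read_camera('wrist'); save(im,'w6'); i=camera_info('wrist')
for t,z in (('guard_handle',.131),('holder',.0065),('tray',0)):
    for q in place_of(t,'wrist')[:1]: print(t,q['p'],q['uv'],w('wrist',*q['uv'],z=z,info=i))
m=cut_out('guard_handle','wrist')
if m:
    P=cloud('wrist',m[0]['mask'],d,i);Q=P[(P[:,2]>.125)&(P[:,2]<.145)]
    print(len(Q),cv2.minAreaRect(Q[:,:2].astype(np.float32)*1000),Q.mean(0))
print(tcp()[0])
E
```

```text
clock: 19.98
eef_pos: [0.4673, -0.2129, 0.1251]
tcp_rot: [0.988, -0.156, 0.004, -0.009]
contact_force: [0.7, -0.0, 0.6]
opening: 0.0322
clock: 20.48
eef_pos: [0.4643, -0.2168, 0.2583]
tcp_rot: [0.987, -0.158, 0.003, -0.008]
contact_force: [1.1, -0.4, -0.1]
opening: 0.0322
guard_handle 0.79 [252.2, 181.9] [ 0.46474873 -0.21509731  0.131     ]
holder 0.97 [383.2, 85.2] [ 0.50714036 -0.41272118  0.0065    ]
868 ((463.3997802734375, -210.00364685058594), (10.529184341430664, 93.03204345703125), 71.9245376586914) [ 0.46711559 -0.21160086  0.13225415]
[ 0.46153925 -0.21515829  0.25291207]
```

View pics/w6.png

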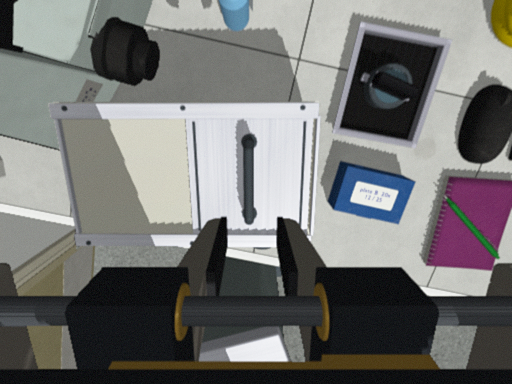

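```bash
python3 -c "
from workcell import *
print(finish_job())"
```

```text
the job is handed in; nothing more can be done
None
```

I finished the job and handed it in at about 20.5 s on the robot's clock. No verdict is reported, so the results below come from my own checks.

**What I did:** I slid the guard open and turned the filter holder anticlockwise until it reached its stop, where the wrist moment was about 1 N m. I then lifted it out, lowered it slowly into the tray, slid the guard shut again and withdrew the gripper.

**Last checks:**
- **Guard:** it met its stop with about 13 N of resistance. The handle measured within about 1.5 mm, along the track, of where it was when shut at the start.
- **Holder:** the last picture shows it standing upright on the mat, about 6 mm from the tray's centre.
- **Bystanders:** the slide box, and the part of the lens cleaner in view, look undisturbed. I judged this by eye only, and I didn't look at the timer again, as the arm didn't go near it.
- **Gripper:** open and about 12 cm above the handle, touching nothing.

**Irregularities:**
- I had to release and re-centre the first grip on the holder, because the tool had drifted about 5 mm.
- The bar twisted slightly in the jaws at the stop.
- In the last picture the network did not report the tray, although it is clearly visible. The holder's position in it therefore relies on my earlier tray measurement.

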